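# Gauge an irrigation valve under its coil

## Task

On the potting bench, slide the wound coil straight up off the irrigation valve's stem and stand it, wide flange down, in the empty white tray. Then take the spring-tipped gauge out of its holder and hold it upright with its tip on the small round bright spot that the coil was covering, pressing only lightly so that the spring tip is pushed in about half-way. Finish while still holding the gauge there, and leave the cup, the plant pot and the spectacle case where they are.

Things in the scene. Friction and masses are not known exactly. Their poses are not given: they have to be found in the camera images.
- valve: Black irrigation valve fixed on a 150 x 160 x 12 mm plywood board, grey pipe through it along y. Round bonnet of diameter 90 mm with a flat top 70 mm above the table (3 mm bolt heads near its rim); from its middle a steel stem of diameter 12 mm rises to 120 mm. Origin: on the stem's axis at table height; z up. Place and yaw vary.
- stem_top (a point): Centre of the top end of the valve's stem, 120 mm above the table.
- spot (a point): Centre of the marked spot: a bright round steel spot of diameter 14 mm, level and flush in the flat top of the bonnet, 20 mm from the stem's axis along the valve's +x, 70 mm above the table. At the start the coil stands on it.
- coil: Wound coil, a ring 46 mm high, bore 16 mm: grey flange of diameter 60 mm in the lowest 5 mm, copper winding of diameter 45 mm up to 32 mm, grey collar of diameter 48 mm from 32 to 46 mm (grip here). 110 to 220 g. Origin: centre of its underside; z along its bore, up. It starts loose on the valve's stem, resting on the bonnet; the stem sticks out 4 mm above it.
- tray: Empty white plastic tray, 150 (x) x 180 (y) x 30 mm, walls and floor 4 mm thick, fixed. Origin: centre of its underside; its floor is 4 mm above the table.
- holder: Fixed gauge holder: upright aluminium tube of outer diameter 44 mm, bore 14 mm, top 80 mm above the table, on a round foot of diameter 90 mm. Origin: centre of its underside, on the tube's axis.
- probe: Gauge, 100 to 170 g. Along its z, up from its origin (lower end of the nose, on its axis): steel nose of diameter 10 mm to 60; collar of diameter 34 to 64; dial housing 24 x 36 to 94; round black handle of diameter 24 to 150 (grip here). Starts upright, loose, nose down in the holder, collar on the tube's top, origin 20 mm above the table. Lift over 75 mm to clear the tube.
- probe_tip (a point): Lower end of the gauge's spring tip (diameter 6 mm, round end), on the gauge's axis, 12 mm below the body's origin when not pressed; it moves with the tip as that is pushed in.
- plunger (a joint): How far the spring tip is pushed in (m): 0 free, 0.010 fully in (hard stop). Spring of 600 N/m without preload: half-way, 0.005, takes 3 N.
- cup: Bystander: cardboard cup, 72 mm across, 90 mm high. Origin: centre of its underside.
- pot: Bystander: square black plant pot, 75 x 75 x 70 mm. Origin: centre of its underside.
- case: Bystander: black spectacle case, 60 x 150 x 32 mm. Origin: centre of its underside.
Not all that is in view belongs to the job. Of the things that look like the coil, the largest one is meant.

How it is judged (in metres and radians):
On the way, in this order (a step that is already met when the one before it is completed fails the run):
1. the coil stands in the tray, let go (x of coil in the frame of tray between -0.075 and 0.075 m and y of coil in the frame of tray between -0.09 and 0.09 m and z of coil in the frame of tray below 0.009 m and angle between coil's own z axis and vertical below 0.12 rad and contact force between the fingers and coil below 0.1 N and contact force between coil and tray above 0.3 N and linear speed of coil below 0.03 m/s), for 0.2 s.
2. the gauge is held clear of its holder (height (world z) of probe above 0.085 m and contact force between the fingers and probe above 1 N), for 0.1 s.
At the end, for the whole second after the job is handed in: Coil upright (7 degrees), flange down on the tray floor, at rest, let go. Gauge held still by the fingers, out of the holder, upright within 7 degrees, tip within 7 mm of the spot's centre on the valve, pushed in 2 to 8 mm of its 10 mm, force on the valve 0.8 to 7 N (all of step 1 and horizontal distance between probe_tip and spot below 0.007 m and height (world z) of probe_tip below 0.074 m and angle between probe's own z axis and vertical below 0.12 rad and height (world z) of probe above 0.072 m and value of joint plunger between 0.002 and 0.008 m and contact force between probe and valve between 0.8 and 7 N and contact force between the fingers and probe above 1 N and contact force between probe and holder below 0.1 N and linear speed of probe below 0.02 m/s); the arm keeps its last pose, push and grip.
It fails at once if cup pushed more than 30 mm from its place (distance of cup from where it was at the start of the episode above 0.03 m).
It fails at once if pot pushed more than 30 mm from its place (distance of pot from where it was at the start of the episode above 0.03 m).
It fails at once if case pushed more than 30 mm from its place (distance of case from where it was at the start of the episode above 0.03 m).
It fails at once if the gauge is pressed hard on the valve (over 15 N) (contact force between probe and valve above 15 N).
It also fails if it takes over 64 s, if anything falls off the work surface, if the arm or the gripper's body presses on something with over 40 N, if the wrist force passes 120 N, or if a joint passes its speed limit or range.

## Robot

A 6-joint arm with a two-finger parallel gripper is mounted at the origin on the work surface. World frame = base frame: x ahead of the robot, y to its left, z up, the work surface at z = 0. Lengths are in m, angles in degrees, forces in N, time in s.
With the tool pointing down it reaches from about 0.325 to 0.85 m from the base axis. Payload 15.5 kg.
Tool frame: the origin (TCP) lies midway between the tips of the shut fingers; the grasp point (between the pads) lies 19 mm behind it; y points along the fingers, x is the direction in which the jaws open and shut, and the axes are right-handed (so a half turn about y gives the same grasp; the last joint's range is limited). The gripper opens to 91 mm and grips with 3 to 60 N. Pads are 32 mm wide; open, the fingers measure 118 mm over their backs; the gripper's body (76 mm by 178 mm) begins 60 mm behind the grasp point.
Start: joints at [-81.102, 28.281, 77.091, -0, 74.628, -5.472], TCP at [0.155, -0.605, 0.214] pointing down, gripper open.
Joint ranges: [-166.48, 166.48], [-47.26, 123.95], [12.59, 153.08], [-70.14, 250.14], [6.76, 159.57], [-176.63, 176.63]. Speed limits (degrees/s): [108.29, 108.29, 147.25, 172.46, 172.46, 172.46].

## Interface

Orientations are given as a 3x3 rotation matrix whose columns are the frame's x, y, z axes.
In Python, from bench import ctrl gives the robot as it stands. The module is installed in compiled form; this text tells all that it offers. Calls block until the motion is done:
- ctrl.goto(position, orientation): joint-space move of the TCP to a pose.
- ctrl.move_l(position, vel=0.15, ori=None, contact_N=None): straight line of the TCP; ori=None keeps the orientation; vel is the mean speed in m/s. With contact_N (N) it stops when the force on the tool has changed by that much, and returns True; else False.
- ctrl.movej(angles): joint-space move.
- ctrl.command_gripper(opening): opening from 0.0 (shut) to 1.0 (fully open); the grip force is fixed at half the most; returns when the fingers have stopped.
- ctrl.sleep(seconds).
- ctrl.ik(position, orientation): joint angles nearest the present ones, or None.
- ctrl.read_camera(name): name is "scene" or "top" or "wrist"; returns the picture (420x560x3 uint8, blue, green, red); there is no depth.
- ctrl.camera_params(name): a dict with "fx", "fy", "cx", "cy" (pixels), "D" ([k1, k2, p1, p2, k3] as OpenCV has them; the pictures are not rectified), "pose" (4x4, takes a point from camera to world coordinates); the wrist camera has in their place "T_tool_cam" (4x4, takes a point from camera to tool coordinates, whose origin is the TCP and whose axes are the tool frame's). Camera axes: x right, y up, looking along -z (the intrinsics and any distortion apply to the point x, -y, -z); pixel columns grow to the right and rows downward; lengths in m; the calibration is good to about 2 mm. A picture is of the moment at which its call begins: read the wrist's pose just before it. camera_params takes no time and is no camera call.
A pose or a line that the arm cannot do raises ctrl.MotionError and nothing moves.
- ctrl.sign_off(): hands the job in, once; it reports no verdict.
Readings, each from a call of its own:
- ctrl.current_t(): time.
- ctrl.current_q(): joint angles.
- ctrl.current_dq(): joint speeds.
- ctrl.current_effort(): joint torques, N m.
- ctrl.current_tool_pos(): TCP position.
- ctrl.current_eef_rot(): TCP orientation.
- ctrl.current_contact_force(): force on the tool from outside, world axes, zero at the start.
- ctrl.current_wrist_torque(): the same for the moment, N m.
- ctrl.current_grip_width(): opening from 0.0 (shut) to 1.0 (fully open).
Only numpy, scipy, OpenCV 4.12 (cv2) and the standard library are available. Lean on these libraries where they do the work, as an engineer would, in place of code of your own. Each camera call takes 0.05 s, during which the arm holds its last target. There are 200 camera calls.

## Working session

There is one attempt and no reset: what is moved stays moved. The work goes in short steps, each a Python script; the robot and the scene stay as the last script left them, time stands still between calls to the robot, and variables do not carry over. Pictures are saved under pics/ and viewed, about 8 in all and at most 12, crops included, and the job is handed in when it is done.

```bash
mkdir -p pics
cat > h.py <<'E'
import numpy as np, cv2
from bench import ctrl
def ray(p,uv,T):
    K=np.array([[p['fx'],0,p['cx']],[0,p['fy'],p['cy']],[0,0,1.]])
    n=cv2.undistortPoints(np.array([[uv]],float),K,np.array(p['D'],float))[0,0]
    d=T[:3,:3]@np.array([n[0],-n[1],-1.]); return T[:3,3],d/np.linalg.norm(d)
def pose(name):
    p=ctrl.camera_params(name)
    if name!='wrist': return p,np.array(p['pose'])
    T=np.eye(4);T[:3,:3]=ctrl.current_eef_rot();T[:3,3]=ctrl.current_tool_pos()
    return p,T@np.array(p['T_tool_cam'])
def onz(name,uv,z,pt=None):
    p,T=pt or pose(name); o,d=ray(p,uv,T); return o+d*(z-o[2])/d[2]
def proj(name,X,pt=None):
    p,T=pt or pose(name); c=np.linalg.inv(T)@np.r_[X,1]; c=c[:3]*[1,-1,-1]
    K=np.array([[p['fx'],0,p['cx']],[0,p['fy'],p['cy']],[0,0,1.]])
    return cv2.projectPoints(c.reshape(1,3),np.zeros(3),np.zeros(3),K,np.array(p['D'],float))[0].ravel()
def down(yaw): # tool x (jaw direction) at yaw deg, tool axis to be checked
    a=np.radians(yaw);c,s=np.cos(a),np.sin(a)
    return np.c_[[c,s,0],[0,0,-1],[-s,c,0]]
E
python3 - <<'E'
from h import *
a=ctrl.read_camera('top');b=ctrl.read_camera('scene')
cv2.imwrite('pics/top.png',cv2.resize(a,(800,600)));cv2.imwrite('pics/scene.png',cv2.resize(b,(800,600)))
cv2.imwrite('pics/top_raw.png',a);cv2.imwrite('pics/scene_raw.png',b)
print(np.round(ctrl.current_eef_rot(),3))
for n in('top','scene'):
    p,T=pose(n);print(n,p['fx'],p['cx'],p['cy'],p['D'],np.round(T,3).tolist())
print(ctrl.camera_params('wrist'))
E
```

```text
[[ 0.248 -0.     0.969]
 [-0.969  0.001  0.248]
 [-0.001 -1.     0.   ]]
top 436.222196137198 278.5045192774207 205.84262459104067 [-0.13713734  0.          0.          0.          0.        ] [[-0.005, 0.995, -0.097, 0.436], [-1.0, -0.005, -0.005, -0.021], [-0.005, 0.097, 0.995, 1.198], [0.0, 0.0, 0.0, 1.0]]
scene 429.7673185585359 280.6970468341619 210.02764184116646 [-0.06840442  0.          0.          0.          0.        ] [[-0.885, -0.243, 0.397, 0.957], [0.466, -0.468, 0.751, 0.734], [0.003, 0.85, 0.527, 0.649], [0.0, 0.0, 0.0, 1.0]]
{'fx': 303.4018239079041, 'fy': 303.4018239079041, 'cx': 280.55757022790505, 'cy': 208.5364289121454, 'D': array([-0.04146869,  0.        ,  0.        ,  0.        ,  0.        ]), 'T_tool_cam': array([[ 9.99999944e-01,  2.08502518e-04, -2.61810530e-04,
        -3.14424978e-04],
       [-3.06218464e-04,  2.54247445e-01, -9.67139154e-01,
        -1.71331292e-01],
       [-1.35086290e-04,  9.67139180e-01,  2.54247494e-01,
         7.13018581e-02],
       [ 0.00000000e+00,  0.00000000e+00,  0.00000000e+00,
         1.00000000e+00]])}
```

View pics/top.png

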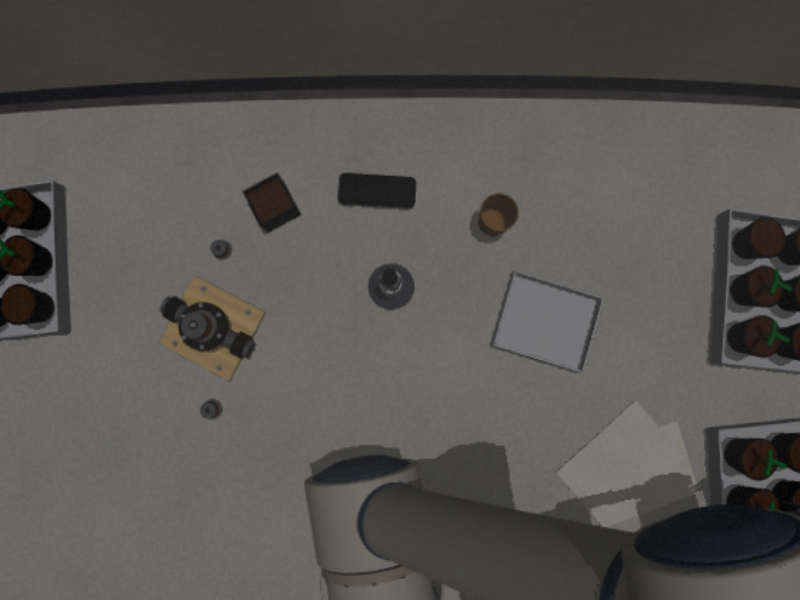

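View pics/scene.png

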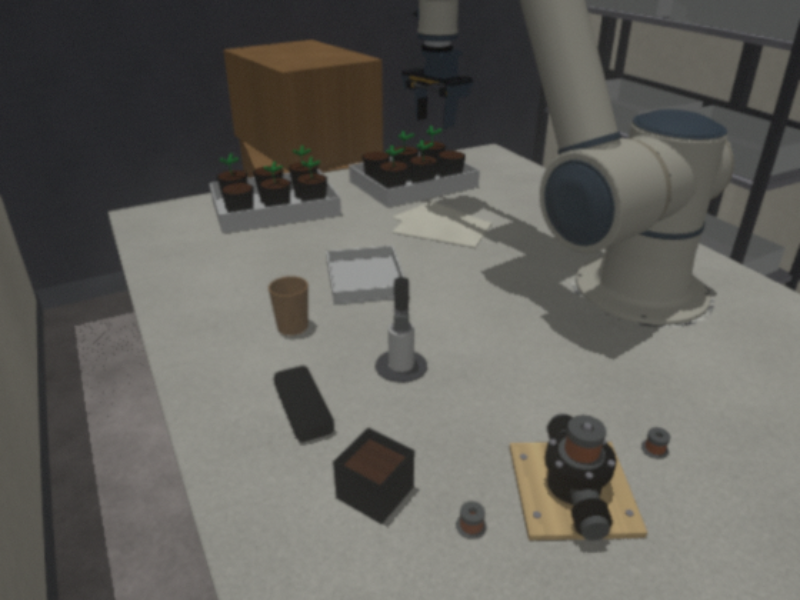

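Run:
```python
from h import *
s=.7
P=lambda n,u,v,z:print(n,np.round(onz('top',(u*s,v*s),z),3))
P('coil top',196,324,.116);P('holder foot',391,287,.006);P('probe top',389,276,.22)
for u,v in((514,273),(601,298),(578,372),(491,347)):P('tray rim',u,v,.03)
for n,u,v,z in(('cup',498,213,.045),('pot',272,203,.07),('case',377,190,.032),('s1',221,248,.02),('s2',211,409,.02)):P(n,u,v,z)
P('pipe a',172,308,.04);P('pipe b',242,346,.04)
P2=lambda n,u,v,z:print(n,np.round(onz('scene',(u*s,v*s),z),3))
P2('coil top',587,426,.116);P2('probe top',401,281,.21);P2('foot',401,365,.006)
a=cv2.imread('pics/top_raw.png')[170:300,90:220];cv2.imwrite('pics/c1.png',cv2.convertScaleAbs(cv2.resize(a,None,fx=4.4,fy=4.4,interpolation=cv2.INTER_CUBIC),alpha=1.8))
```

```text
coil top [0.49  0.342 0.116]
holder foot [ 0.566 -0.001  0.006]
probe top [ 0.56  -0.002  0.22 ]
tray rim [ 0.589 -0.235  0.03 ]
tray rim [ 0.54  -0.402  0.03 ]
tray rim [ 0.401 -0.353  0.03 ]
tray rim [ 0.449 -0.189  0.03 ]
cup [ 0.702 -0.205  0.045]
pot [0.718 0.219 0.07 ]
case [0.751 0.024 0.032]
s1 [0.642 0.328 0.02 ]
s2 [0.333 0.342 0.02 ]
pipe a [0.524 0.415 0.04 ]
pipe b [0.453 0.278 0.04 ]
coil top [0.488 0.346 0.116]
probe top [0.602 0.063 0.21 ]
foot [0.57  0.003 0.006]
```

View pics/c1.png

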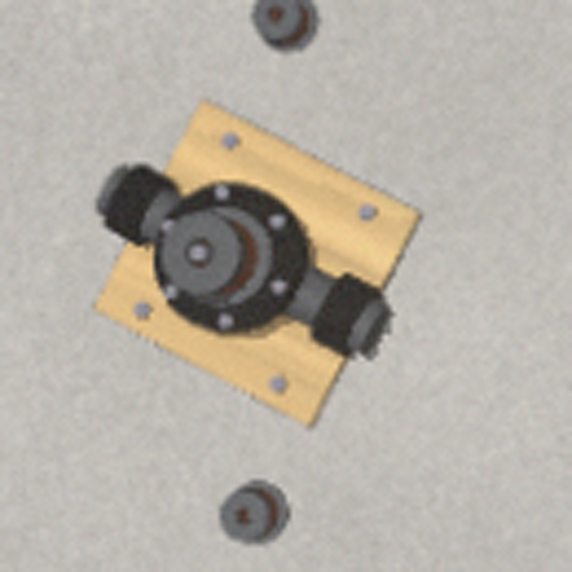

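The coil is the largest of three: (200,252) in the crop, on the stem with its tip showing. The other two, at (285,18) and (253,513), are smaller and stand on the table. Moving above the coil for a wrist view.

Run:
```python
from h import *
print('stem top cam', onz('top',(135.2,227.5),.12))
p=ctrl.current_tool_pos(); ctrl.move_l([p[0],p[1],.33],vel=.25)
ctrl.goto([.49,.342,.26],down(-55))
print(ctrl.current_t(),ctrl.current_q(),ctrl.current_tool_pos())
q=pose('wrist');a=ctrl.read_camera('wrist');cv2.imwrite('pics/w1r.png',a)
cv2.imwrite('pics/w1.png',cv2.convertScaleAbs(cv2.resize(a,(800,600)),alpha=1.6))
print(proj('wrist',[.49,.342,.12],q)/.7)
```

```text
stem top cam [0.48825377 0.34546589 0.12      ]
4.225 [ 2.91338338e+01  2.37477764e+01  7.74290874e+01 -6.21835736e-03
  7.88178341e+01  8.41781948e+01] [0.49039913 0.34152153 0.26002996]
[400.31937319 284.25885646]
```

View pics/w1.png

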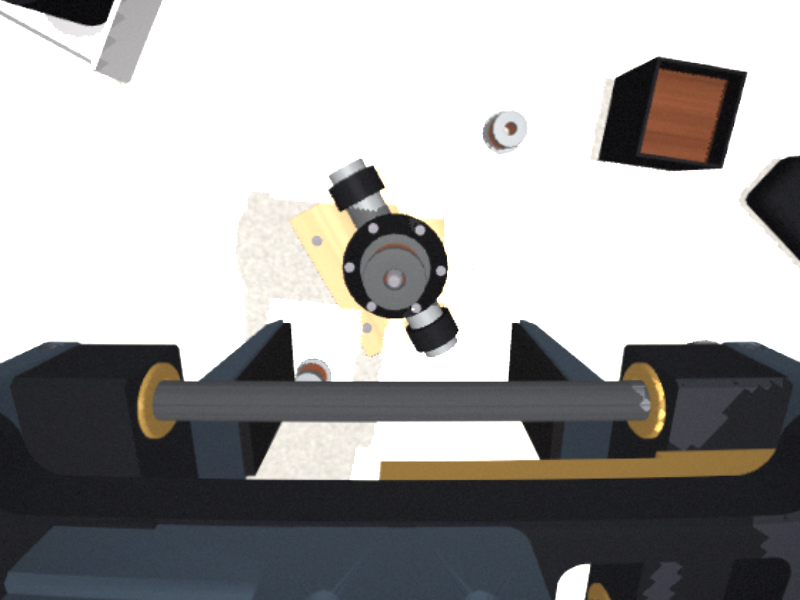

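Run:
```python
from h import *
w=onz('wrist',(394*.7,281*.7),.12);t=onz('top',(135.2,227.5),.12);print(w,t)
c=w[:2]*.6+t[:2]*.4
if np.hypot(*(w-t)[:2])>.006: raise SystemExit
ctrl.command_gripper(1.0)
ctrl.goto([*c,.15],down(-55))
print(ctrl.move_l([*c,.089],vel=.08,contact_N=15))
ctrl.command_gripper(0.0)
print(ctrl.current_grip_width()*91,ctrl.current_contact_force(),ctrl.current_tool_pos())
f0=ctrl.current_contact_force()
p=ctrl.current_tool_pos(); ctrl.move_l([p[0],p[1],p[2]+.03],vel=.05); print(ctrl.current_contact_force()-f0)
ctrl.move_l([p[0],p[1],p[2]+.2],vel=.12);
print(ctrl.current_grip_width()*91,ctrl.current_contact_force()-f0,ctrl.current_tool_pos(),ctrl.current_t())
a=ctrl.read_camera('top');b=ctrl.read_camera('scene');cv2.imwrite('pics/top2r.png',a);cv2.imwrite('pics/scene2r.png',b)
z=lambda im,u,v:cv2.convertScaleAbs(cv2.resize(im[v-55:v+55,u-36:u+36],None,fx=5.4,fy=5.4,interpolation=cv2.INTER_CUBIC),alpha=1.7)
cv2.imwrite('pics/c2.png',np.hstack([z(a,140,228),z(b,410,300)]))
```

```text
[0.48927973 0.34726263 0.12      ] [0.48825377 0.34546589 0.12      ]
False
46.53472420773209 [-0.17398821  0.47015578  0.35503331] [0.48890964 0.34655245 0.08904549]
[ 0.51957459  0.63838876 -1.95597193]
46.62658588791502 [-0.75178555 -0.35121273 -2.07315847] [0.48863323 0.34639041 0.28831776] 8.9833
```

View pics/c2.png

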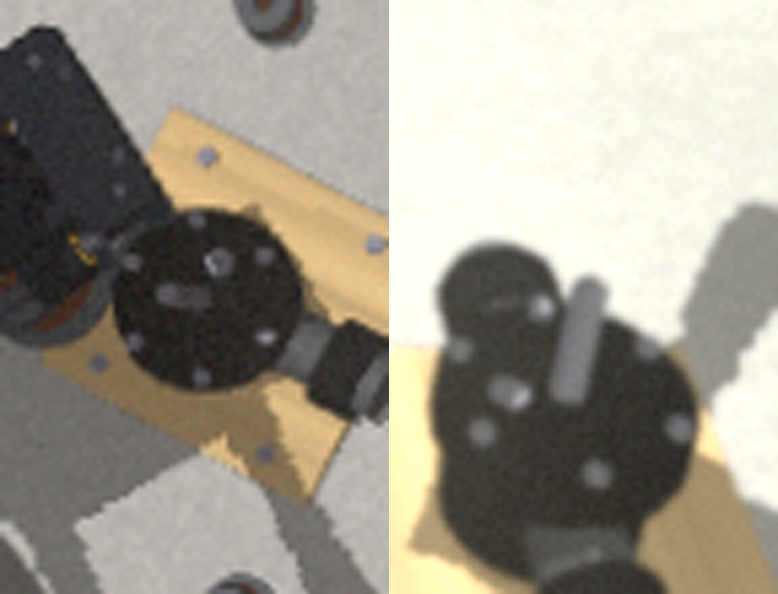

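The coil is off (about 2 N). The bright spot shows at crop (219,263) in top and at (512,393) in scene. Next I place the coil.

Run:
```python
from h import *
a=onz('top',(140-36+219/5.4,228-55+263/5.4),.07);b=onz('scene',(410-36+123/5.4,300-55+393/5.4),.07)
st=np.array([.4888,.3464]);print('spot',a,b,[np.hypot(*(x[:2]-st)) for x in(a,b)],[np.degrees(np.arctan2(*(x[:2]-st)[::-1])) for x in(a,b)])
R=down(-106.4)
ctrl.goto([.495,-.295,.2],R)
ctrl.move_l([.495,-.295,.045],vel=.15)
f0=ctrl.current_contact_force()
print(ctrl.move_l([.495,-.295,.018],vel=.02,contact_N=2.5),ctrl.current_tool_pos(),ctrl.current_contact_force()-f0)
ctrl.command_gripper(.72);ctrl.sleep(.2)
ctrl.move_l([.495,-.295,.25],vel=.2)
print(ctrl.current_t(),ctrl.current_q())
# look at holder from wrist
c=np.array([.567,.001]);ctrl.command_gripper(1.0)
ctrl.goto([*c,.30],down(-90))
q=pose('wrist');w=ctrl.read_camera('wrist');t=ctrl.read_camera('top');cv2.imwrite('pics/w3r.png',w);cv2.imwrite('pics/top3r.png',t)
print(np.array([*proj('wrist',[*c,.17],q),*proj('top',[*c,.17])]),ctrl.current_t())
z=cv2.resize(t[170:290,320:440],(420,420),interpolation=cv2.INTER_CUBIC)
o=cv2.convertScaleAbs(np.hstack([w[0:420,100:460],z]),alpha=1.5)
cv2.imwrite('pics/c3.png',o)
```

```text
spot [0.50591173 0.33740252 0.07      ] [0.50646287 0.33932121 0.07      ] [np.float64(0.01933302509933978), np.float64(0.01902856580648975)] [np.float64(-27.735751499317352), np.float64(-21.8395494979867)]
True [ 0.49493281 -0.2949473   0.0229218 ] [-1.00577901 -0.84176635  8.08441546]
15.5583 [-3.67304023e+01  2.25163150e+01  8.12891739e+01 -9.61484097e-04
  7.63787739e+01  6.96705447e+01]
[279.73342073 200.9661706  271.51420173 192.97215378] 17.4083
```

View pics/c3.png

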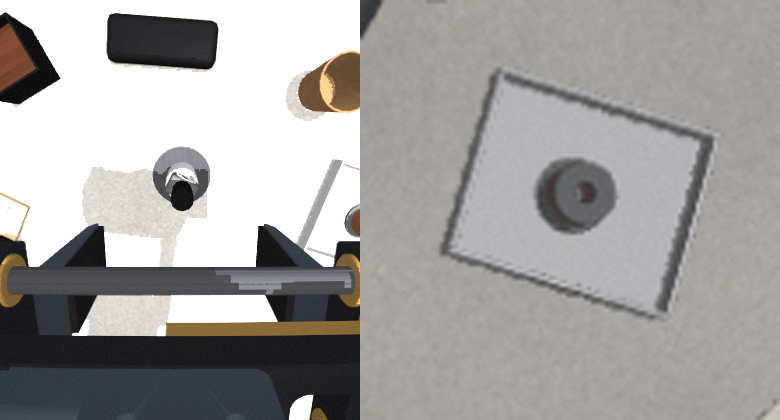

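The coil stands upright in the tray at (575,195) in the right half. The gauge handle top is at about (181,199) and the foot centre at (181,174) in the left crop.

Run:
```python
from h import *
q=pose('wrist')
h=onz('wrist',(281.5,199),.17,q);f=onz('wrist',(281.5,174),.006,q)
w=cv2.imread('pics/w3r.png');g=w[170:215,255:310].max(2)
m=(g<25).astype(np.uint8);n,l,s,c=cv2.connectedComponentsWithStats(m);i=1+np.argmax(s[1:,4]);print(s[i],c[i]+[255,170])
t=onz('top',(391*.7,287*.7),.006);print(h,f,t)
u=s[i];h2=onz('wrist',(255+u[0]+u[2]/2,170+u[1]+u[3]-1-u[2]/2),.17,q);print(h2)
```

```text
[ 16  11  23  30 528] [281.70833333 195.71212121]
[ 0.56902846 -0.00112314  0.17      ] [ 0.57079892 -0.00171694  0.006     ] [ 0.5658974  -0.00149129  0.006     ]
[ 0.56954789 -0.00214091  0.17      ]
```

Run:
```python
from h import *
c=[.569,-.0015]
ctrl.goto([*c,.2],down(-90))
print(ctrl.move_l([*c,.126],vel=.08,contact_N=15))
ctrl.command_gripper(0.0)
f0=ctrl.current_contact_force();p=ctrl.current_tool_pos();print(ctrl.current_grip_width()*91,f0,p)
ctrl.move_l([p[0],p[1],p[2]+.16],vel=.1);ctrl.sleep(.2)
print(ctrl.current_contact_force()-f0,ctrl.current_grip_width()*91)
s=[.5065,.338]
ctrl.goto([*s,.286],down(-55))
ctrl.move_l([*s,.215],vel=.1);ctrl.sleep(.3)  # tip ~.097+
print(ctrl.current_tool_pos(),ctrl.current_t(),ctrl.current_contact_force())
q=pose('wrist');a=ctrl.read_camera('wrist');t=ctrl.read_camera('top');b=ctrl.read_camera('scene')
for n,i in(('w4',a),('t4',t),('s4',b)):cv2.imwrite(f'pics/{n}r.png',i)
z=lambda im,u,v:cv2.convertScaleAbs(cv2.resize(im[v-50:v+50,u-45:u+45],None,fx=5.5,fy=5.5,interpolation=cv2.INTER_CUBIC),alpha=1.7)
o=proj('scene',[*s,.1]).astype(int);print(o,proj('wrist',[*s,.07],q),proj('wrist',[*s,.1],q))
wv=cv2.convertScaleAbs(cv2.resize(a[100:300,200:320],(330,550)),alpha=2.)
cv2.imwrite('pics/c4.png',cv2.resize(np.hstack([z(b,*o),wv]),(800,540)))
```

```text
False
23.659153227886 [ 0.27087144 -0.41180705 -1.03187053] [ 0.56896521 -0.00148823  0.12595287]
[-1.11348249  0.48631956  0.2272225 ] 23.094501783323047
[0.50663847 0.33809215 0.215388  ] 24.4083 [ 0.3411973  -0.69192823 -2.01044336]
[398 305] [280.81184747 198.04112318] [280.84244277 204.82350487]
```

View pics/c4.png

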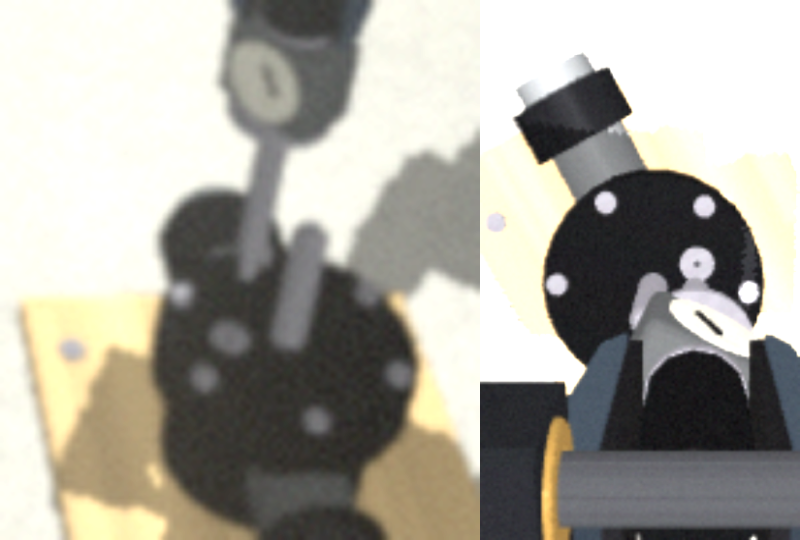

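The nose hangs over the spot; the spot appears at (697,265) right and (230,338) left, within a few mm. I lower it to just above the spot and compare directly.

Run:
```python
from h import *
s=[.5065,.338]
print(ctrl.move_l([*s,.193],vel=.05,contact_N=1.5));ctrl.sleep(.2)
print(ctrl.current_tool_pos(),ctrl.current_t())
q=pose('wrist');a=ctrl.read_camera('wrist');b=ctrl.read_camera('scene')
cv2.imwrite('pics/w5r.png',a);cv2.imwrite('pics/s5r.png',b)
o=proj('scene',[*s,.07]);i=proj('wrist',[*s,.07],q);print(o,i)
def z(im,c,al):
    M=np.array([[10,0,200-10*c[0]],[0,10,300-10*c[1]]]);return cv2.convertScaleAbs(cv2.warpAffine(im,M,(400,520),flags=cv2.INTER_CUBIC),alpha=al)
cv2.imwrite('pics/c5.png',np.hstack([z(b,o,1.5),z(a,i,1.2)]))
```

```text
True
[0.50647005 0.33803164 0.21181589] 24.9917
[396.2893934  317.32014174] [280.87160116 198.52175754]
```

View pics/c5.png

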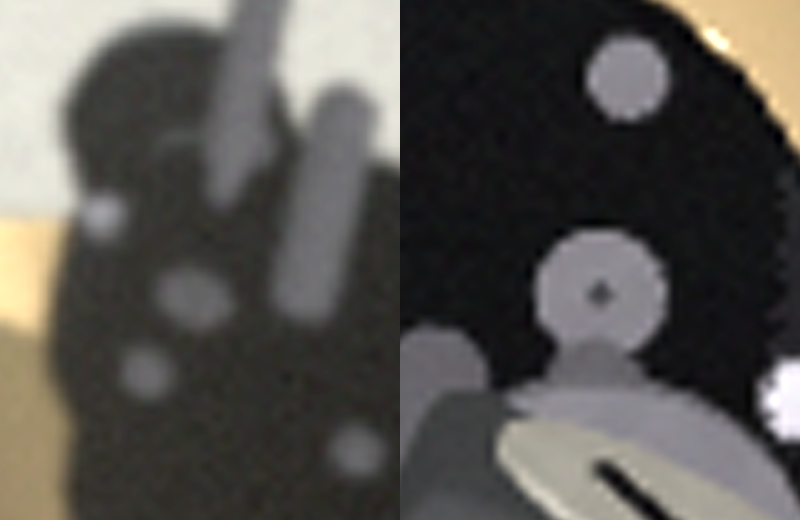

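Run:
```python
from h import *
s=[.5065,.338]
o=proj('scene',[*s,.07])
print((proj('scene',[*s,.0938])-o)*10+[200,300], 'tip pred vs (217,205); spot (195,298)')
for k in np.eye(3)[:2]: print((proj('scene',np.r_[s,.0938]+k*.001)-proj('scene',[*s,.0938]))*10)
ctrl.move_l([*s,.195],vel=.05);ctrl.sleep(.3)
f0=ctrl.current_contact_force();print(f0,ctrl.current_tool_pos())
q=pose('wrist');a=ctrl.read_camera('wrist');b=ctrl.read_camera('scene')
cv2.imwrite('pics/w6r.png',a);cv2.imwrite('pics/s6r.png',b)
i=proj('wrist',[*s,.07],q);print((proj('scene',[*s,.077])-o)*10+[200,300],'tip pred; wrist',(proj('wrist',[*s,.077],q)-i)*10+[600,300])
def z(im,c,al):
    M=np.array([[10,0,200-10*c[0]],[0,10,300-10*c[1]]]);return cv2.convertScaleAbs(cv2.warpAffine(im,M,(400,520),flags=cv2.INTER_CUBIC),alpha=al)
cv2.imwrite('pics/c6.png',np.hstack([z(b,o,1.5),z(a,i,1.2)]))
```

```text
[219.95298923 206.15535034] tip pred vs (217,205); spot (195,298)
[-4.26681554  1.87574556]
[3.65844449 3.49168817]
[-0.23560896 -0.28128155 -1.18659273] [0.50658944 0.33805992 0.1952089 ]
[205.80794137 272.73148103] tip pred; wrist [600.07509545 316.69052376]
```

View pics/c6.png

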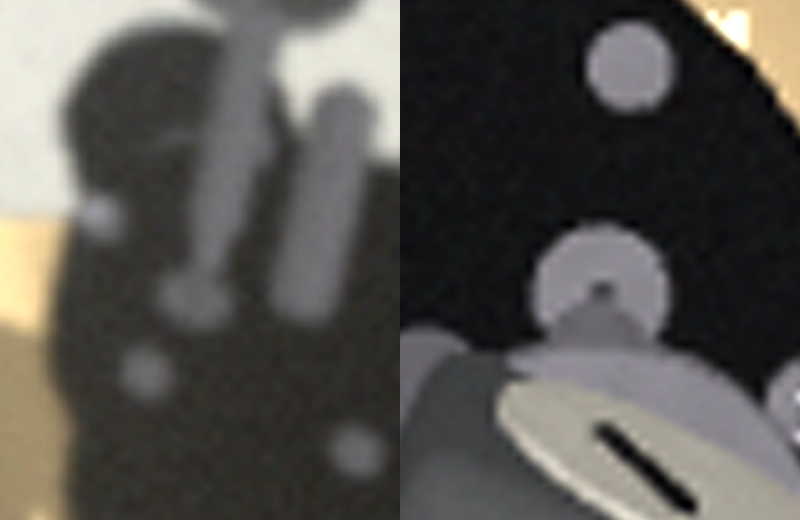

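The tip sits over the spot: tip (203,270), spot (195,298) left, and in the wrist view both share the column at 601. Error is 1 mm or so; pressing gently now.

Run:
```python
from h import *
s=[.5067,.3381]
f0=np.mean([ctrl.current_contact_force() for _ in range(5)],0);zz=.195
while zz>.176:
    zz-=.001;ctrl.move_l([*s,zz],vel=.01);ctrl.sleep(.15)
    df=ctrl.current_contact_force()-f0;print(round(zz,4),np.round(df,2),ctrl.current_tool_pos()[2].round(4))
    if df[2]>2.7:break
ctrl.sleep(.5);print(ctrl.current_contact_force()-f0,ctrl.current_grip_width()*91,ctrl.current_t(),ctrl.current_tool_pos())
q=pose('wrist');a=ctrl.read_camera('wrist');b=ctrl.read_camera('scene');t=ctrl.read_camera('top')
cv2.imwrite('pics/t7r.png',t)
o=proj('scene',[*s,.07]);i=proj('wrist',[*s,.07],q)
def z(im,c,al,k=8,w=260,oy=280):
    M=np.array([[k,0,w/2-k*c[0]],[0,k,oy-k*c[1]]]);return cv2.convertScaleAbs(cv2.warpAffine(im,M,(w,500),flags=cv2.INTER_CUBIC),alpha=al)
cv2.imwrite('pics/c7.png',np.hstack([z(b,o,1.5,6,270,360),z(a,i,1.2),z(t,proj('top',[.495,-.295,.03]),1.6,3,270)]))
```

```text
0.194 [-0.34 -0.16  0.19] 0.194
0.193 [ 0.2   1.23 -0.15] 0.193
0.192 [ 0.07  0.51 -0.33] 0.192
0.191 [ 0.66 -0.31  0.46] 0.191
0.19 [-0.03 -0.84 -0.35] 0.19
0.189 [-0.75 -0.09 -0.12] 0.189
0.188 [ 0.28  0.22 -0.24] 0.188
0.187 [ 0.21 -0.47  1.06] 0.187
0.186 [ 1.08 -0.4   2.  ] 0.186
0.185 [-0.24 -0.1   1.75] 0.185
0.184 [0.06 0.38 1.76] 0.184
0.183 [0.3  0.32 2.76] 0.183
[0.24953469 1.02478076 2.83034674] 23.461510878034936 31.275 [0.50668537 0.33811067 0.18298916]
```

View pics/c7.png

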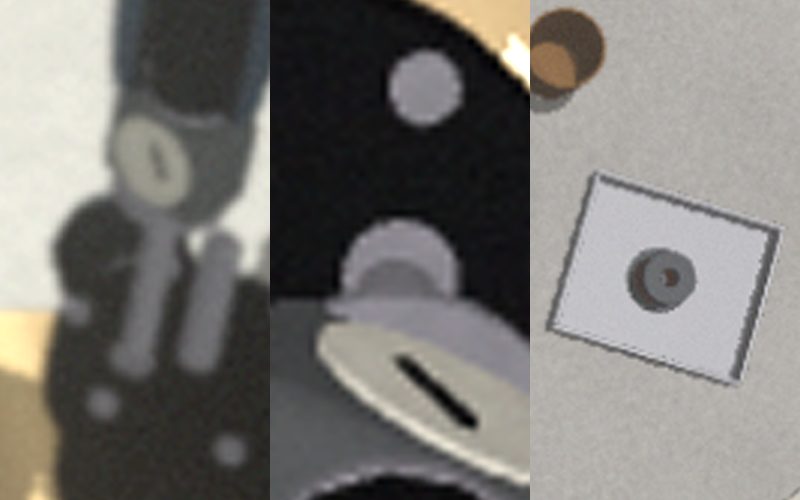

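The tip is on the spot and the nose runs parallel to the stem in the left panel. The coil stands in the tray in the right panel. Height and force agree on about 5 mm, so I take one averaged reading and hand in.

Run:
```python
from h import *
F=[]
for _ in range(15): F.append(ctrl.current_contact_force());ctrl.sleep(.05)
m=np.mean(F,0)[2];print('Fz mean',m,'free ~-1.3; net',m+1.3)
if 1.3<m+1.3<5: ctrl.sign_off();print('signed off',ctrl.current_t())
```

```text
Fz mean 1.4020074165984595 free ~-1.3; net 2.7020074165984598
the job is handed in; nothing more can be done
the job is handed in; nothing more can be done
```

I slid the wound coil off the valve's stem and stood it in the white tray. I then took the gauge from its holder and handed in with its tip pressed lightly on the bright spot. The hand-in gave no verdict.

**Last checks:**
- **Press:** Contact came at a TCP height of about 0.188 m and I stopped at 0.183 m, so the tip is pushed in about 5 mm. The averaged force was about 2.7 N net. That agrees with the 3 N expected half-way, given roughly 0.5 N of sensor noise.
- **Tip position:** The scene and wrist views both put the tip within about 1–2 mm of the spot's centre, with the nose parallel to the stem. The spot measured 19 mm from the stem's axis, against 20 mm stated.
- **Coil:** It stands upright near the tray's centre with the fingers clear.
- **Bystanders:** No move came near the cup, the plant pot or the spectacle case. I did not measure their positions again at the end.
- **Time:** About 32 s at hand-in, against the 64 s limit.

**What didn't go as planned:** One descent with a 1.5 N contact limit stopped early, in free air about 24 mm above the spot, probably because that limit was too close to the noise. I finished the descent in 1 mm steps instead.

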